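# Seat a probe logger in its reading dock

## Task

For a humidity check, lift the loose cap off the logger's probe so that the sensor is open to the air, and park the cap, mouth down, on the spigot of the reading dock. Then stand the logger on the dock plate with its contact pads facing the sprung pins and push it into the corner until it is hard against both fences with the pins pushed in; finish while still holding it pressed there, because the springs push it back out if it is let go. Leave the other things on the bench alone.

Things in the scene. Friction and masses are not known exactly. Their poses are not given: they have to be found in the camera images.
- logger_grip (a point): Logger: white upright housing 46 (x) x 58 (y) x 60 mm high, 0.16 kg. Point on its middle line 46 mm above its underside: grip here, across the 46 mm, so that the fingers clear the dock's fences. z up; -x front with display, +x back with the contact pads. On the housing stand a neck 30 mm across, 8 mm high, and on it the probe, 15 mm across, 12 mm high (82 mm in all, bare).
- logger_pads (a point): The middle of the row of four brass contact pads on the logger's back (+x) face, 23 mm behind its middle line and 9 mm above its underside. Same axes as the logger.
- cap_center (a point): Loose grey ribbed cap over the logger's probe: 30 mm across, 32 mm high, 0.02 kg, open below with a bore 22 mm wide, 27 mm deep; its rim rests on the logger's neck, 68 mm above the logger's underside; it simply lifts off. This point is its middle, 16 mm above the rim; z points to its closed top.
- dock: Reading dock, fixed: grey plate 150 (x) x 190 (y) x 6 mm, origin at its underside's centre, +x away from the robot. Two fences make a corner at +x +y; a black housing (top 32 mm above bench) is behind the rear fence; cap spigot at x -35, y -58 mm. Seated, the logger's middle line is at x 22, y 41 mm in this frame, axes parallel to the dock's, underside on the plate.
- spigot (a point): Parking spigot for the cap: centre of the flat shoulder (30 mm across, 20 mm above the bench, 14 mm above the plate) on which the cap's rim comes to rest; from it a steel pin 18 mm across, tapered in its top 5 mm to 10 mm, rises 12 mm into the cap's bore.
- rear_fence: Rear fence of the dock, a fixed aluminium bar 16 mm high above the plate (top 22 mm above the bench). Origin and axes are the dock's; its flat face looks to -x and lies at x = 45 mm, y from -20 to 72 mm.
- side_fence: Side fence of the dock, a fixed aluminium bar of the same height (top 22 mm above the bench). Origin and axes are the dock's; its flat face looks to -y and lies at y = 70 mm, x from -30 to 36 mm.
- dock_pins (a joint): Travel of the row of four sprung brass contact pins that stand 4 mm out of the rear fence's face: 0 when out, about 0.004 m when pushed in flush with the fence. The springs need 1.5 N to start and 4 N when flush, more with friction on the plate.
- pins_home (a point): The point on the rear fence's face (x = 45, y = 41, z = 15 mm in the dock's frame) where the middle of the row of pins comes through; the logger's pads lie here when it is seated. Dock axes.
- bottle_pbs_center (a point): Bystander: glass bottle with screw cap, 56 mm across, 113 mm high, behind the work; its middle.
- carton_slides_center (a point): Bystander: small carton 56 x 80 x 60 mm behind the work; its middle.
- timer_a_center (a point): Bystander: flat white bench timer 62 x 62 x 18 mm behind the work, between carton and bottle; its middle.
Mind the look-alikes: they are no part of the job. Of the things that look like the part that bears cap_center, the smaller one is meant. Leave any pink look-alike of the part that bears logger_grip alone.

How it is judged:
By the outcome, as a careful person would: the job done as asked, in the order asked, and still so for the second after the job is handed in, while the arm keeps its last pose, push and grip.
It also fails if it takes over 67 s, if anything falls off the work surface, if the arm or the gripper's body presses on something with over 40 N, if the wrist force passes 120 N, or if a joint passes its speed limit or range.

## Robot

A 7-joint arm with a two-finger parallel gripper is mounted at the origin on a cart in front of the work surface, level with it; the furniture and walls round the work are solid. World frame = base frame: x ahead of the robot, y to its left, z up, the work surface at z = 0. Lengths are in m, angles in rad, forces in N, time in s.
With the tool pointing down it reaches from about 0.4 to 0.9 m from the base axis. Payload 5.6 kg.
Tool frame: the origin (TCP) lies midway between the tips of the shut fingers; the grasp point (between the pads) lies 19 mm behind it; y points along the fingers, z is the direction in which the jaws open and shut, and the axes are right-handed (so a half turn about y gives the same grasp; the last joint's range is limited). The gripper opens to 92 mm and grips with 3 to 60 N. Pads are 20 mm wide; open, the fingers measure 128 mm over their backs; the gripper's body (75 mm by 189 mm) begins 69 mm behind the grasp point.
Start: joints at [1.289, 0.468, -0.012, 1.603, 0.006, 1.071, -0.056], TCP at [0.154, -0.632, 0.215] pointing down, gripper open.
Joint ranges: [-2.53, 2.53], [-0.31, 2.02], [-1.57, 1.55], [0.28, 2.44], [-1.29, 4.43], [0.15, 1.84], [-2.92, 2.92]. Speed limits (rad/s): [2.57, 2.57, 3.14, 3.14, 3.14, 3.14, 3.14].

## Interface

Orientations are given as a 3x3 rotation matrix whose columns are the frame's x, y, z axes.
In Python, from station import env, effector, solver, viewer, workorder, search_frame, tip_of gives the robot as it stands. Calls block until the motion is done:
- env.reach(position, orientation): joint-space move of the TCP to a pose.
- env.movel(position, frame=None, rate=0.15): straight line of the TCP; frame=None keeps the orientation; rate is the mean speed in m/s.
- env.goto_joints(angles): joint-space move.
- effector.release() and effector.grasp(squeeze=None): open the fingers fully, or close them until they stop; squeeze is the grip in N (None keeps the last).
- env.pause(seconds).
- solver.inverse_kinematics(position, orientation): joint angles nearest the present ones, or None.
- env.sense(): the state.
- viewer.read_camera(name): name is "scene" or "side" or "wrist"; returns (picture, depth): 384x512x3 uint8, red, green, blue; 384x512 float32, m along the optical axis (not along the pixel's ray), 0 where there is no reading.
- viewer.camera_info(name): a dict with "intrinsics" (3x3 intrinsics, pixels), "dist_coeffs" ([k1, k2, p1, p2, k3] as OpenCV has them; the pictures are not rectified), "eye" and "rotation" of the camera in the world; the wrist camera has in their place "T_tool_cam" (4x4, takes a point from camera to tool coordinates, whose origin is the TCP and whose axes are the tool frame's). Camera axes: x right, y up, looking along -z (the intrinsics and any distortion apply to the point x, -y, -z); pixel columns grow to the right and rows downward; lengths in m; the calibration is good to about 2 mm. A picture is of the moment at which its call begins: read the wrist's pose just before it. camera_info takes no time and is no camera call.
A pose or a line that the arm cannot do raises env.PlanningError and nothing moves.
- workorder.finish_job(): hands the job in, once; it reports no verdict.
Trained networks look in the newest picture that a camera, given by its name, has taken for a name from the list of things; names that differ only in an ending like _2 or _b are one class to them, and where a whole thing is asked for, a point or a joint stands for the part that bears it (a point fixed in the world has none). Each returns a list of dicts, best first, with "score" (0 to 1); they miss things now and then, are a little off and sometimes report something else, mostly with a low value. They report only what shows in the picture. A call takes as long as a camera call. They do not tell look-alikes from the thing itself.
- search_frame(camera, name): "at" ([x, y, z] in m, in world coordinates, good to about 4 mm: the middle of the surface that is visible of it).
- tip_of(camera, name): "at" ([x, y, z] in m, in world coordinates, good to about 4 mm: a listed point, or the origin of a listed thing).
The state is a dict: "t": time; "joint_positions": joint angles; "joint_velocities": joint speeds; "tau": joint torques, N m; "ee_pos": TCP position; "tcp_rot": TCP orientation; "wrist_force": force on the tool from outside, world axes, zero at the start; "moment": the same for the moment, N m; "gripper_width": finger opening in m.
Only numpy, scipy, OpenCV 4.12 (cv2) and the standard library are available. Lean on these libraries where they do the work, as an engineer would, in place of code of your own. Each camera call takes 0.05 s, during which the arm holds its last target. There are 200 camera calls.

## Working session

There is one attempt and no reset: what is moved stays moved. The work goes in short steps, each a Python script; the robot and the scene stay as the last script left them, time stands still between calls to the robot, and variables do not carry over. Pictures are saved under pics/ and viewed, about 8 in all and at most 12, crops included, and the job is handed in when it is done.

```bash
ls; mkdir -p pics; cat > h.py <<'E'
import numpy as np, cv2
from station import env, effector, solver, viewer, workorder, search_frame, tip_of
def shot(n,f,crop=None,scale=1):
    p,d=viewer.read_camera(n); q=p[:,:,::-1]
    if crop: q=q[crop[1]:crop[3],crop[0]:crop[2]]
    cv2.imwrite(f,cv2.resize(q,None,fx=scale,fy=scale,interpolation=cv2.INTER_CUBIC)); return p,d
def cam(n,s=None):
    i=viewer.camera_info(n); K=np.array(i["intrinsics"]); D=np.array(i["dist_coeffs"],float)
    if n=="wrist":
        T=np.eye(4); T[:3,:3]=s["tcp_rot"]; T[:3,3]=s["ee_pos"]; T=T@np.array(i["T_tool_cam"]); return K,D,T[:3,:3],T[:3,3]
    return K,D,np.array(i["rotation"]),np.array(i["eye"])
def unproj(C,uv,d):
    K,D,R,e=C; n=cv2.undistortPoints(np.array(uv,float).reshape(-1,1,2),K,D)[:,0]; d=np.atleast_1d(d)
    return e+np.c_[n[:,0]*d,-n[:,1]*d,-d]@R.T
def proj(C,P):
    K,D,R,e=C; p=(np.atleast_2d(P)-e)@R; p=p*[1,-1,-1]
    return cv2.projectPoints(p,np.zeros(3),np.zeros(3),K,D)[0][:,0]
E
cat > a.py <<'E'
from h import *
s=env.sense(); print(s["t"],np.round(s["tcp_rot"],3).tolist(),s["gripper_width"])
for c in("scene","side"):
    shot(c,f"pics/{c}0.png",scale=1.5)
    C=cam(c)
    for n in("logger_grip","cap_center","logger_pads","dock","spigot","pins_home"):
        for r in tip_of(c,n)[:4]: print(c,n,round(r["score"],2),np.round(r["at"],4),proj(C,r["at"]).round()[0])
E
python3 a.py
```

```text
pics
0.0 [[-0.972, -0.001, 0.236], [-0.236, 0.002, -0.972], [0.0, -1.0, -0.002]] 0.09174240643161988
scene logger_grip 0.77 [0.4877 0.0945 0.045 ] [221. 256.]
scene logger_grip 0.64 [ 5.032e-01 -2.600e-01  4.000e-04] [310. 203.]
scene logger_grip 0.62 [0.3909 0.0154 0.0429] [281. 258.]
scene cap_center 0.92 [0.4775 0.187  0.0236] [191. 290.]
scene cap_center 0.75 [0.4872 0.0974 0.0822] [219. 243.]
scene cap_center 0.43 [ 0.6987 -0.0307  0.0079] [202. 210.]
scene logger_pads 0.81 [0.3696 0.0199 0.0071] [287. 277.]
scene logger_pads 0.8 [0.5106 0.0899 0.006 ] [217. 264.]
scene dock 0.94 [ 0.5079 -0.2584  0.0025] [309. 202.]
scene dock 0.5 [ 0.5499 -0.2179  0.0115] [288. 200.]
scene spigot 0.61 [ 0.4627 -0.3145  0.0185] [334. 195.]
scene pins_home 0.79 [ 0.549  -0.2178  0.0107] [288. 200.]
scene pins_home 0.17 [0.7141 0.0903 0.0585] [159. 211.]
side logger_grip 0.71 [0.486  0.095  0.0481] [262. 258.]
side logger_grip 0.57 [0.3953 0.017  0.0474] [310. 244.]
side cap_center 0.74 [0.4775 0.1799 0.0203] [254. 295.]
side cap_center 0.73 [0.4872 0.0994 0.0809] [261. 247.]
side logger_pads 0.93 [0.5138 0.0936 0.0072] [249. 269.]
side logger_pads 0.69 [0.3711 0.0178 0.0145] [319. 258.]
side logger_pads 0.49 [ 0.4664 -0.3178  0.0231] [307. 177.]
side dock 0.64 [ 5.063e-01 -2.609e-01  3.000e-04] [289. 191.]
side spigot 0.75 [ 0.4674 -0.3182  0.0215] [307. 177.]
side pins_home 0.95 [ 0.5497 -0.22    0.0122] [270. 192.]
```

View pics/scene0.png

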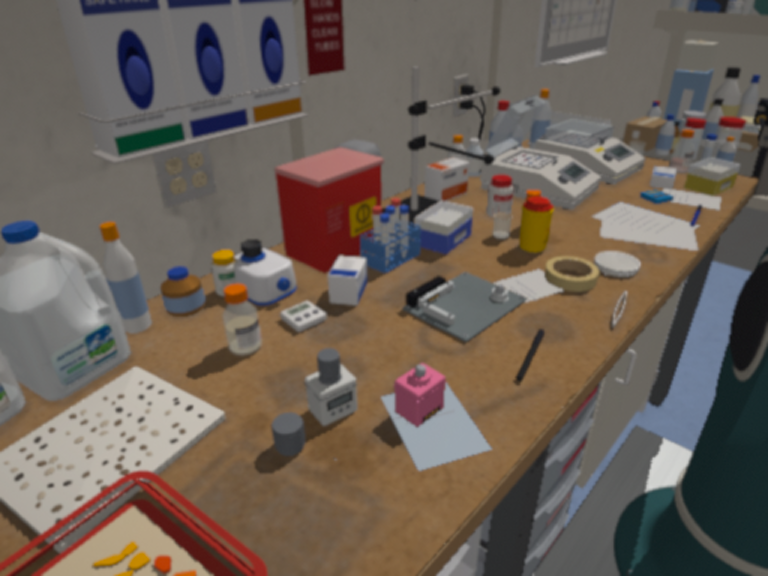

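View pics/side0.png

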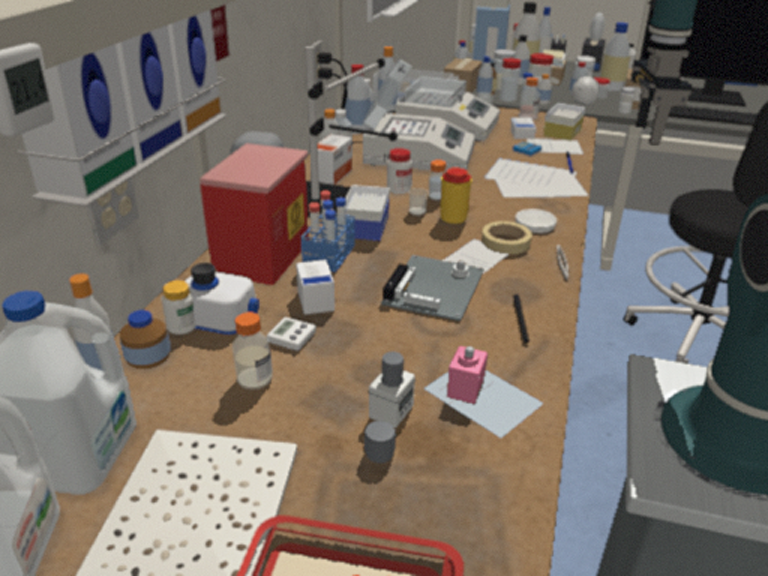

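The scene picture shows three candidates. The white logger wearing the small cap is at scene px (221,256), with its cap at (219,243). The pink look-alike is at (281,258), and a bigger loose grey cap stands on the bench at (191,290). The ones meant are the white logger and the cap on its probe. Next I look at the dock and logger from close up.

```bash
cat > b.py <<'E'
from h import *
def Rj(a): # jaw direction at angle a in the plane, tool down
    z=np.array([np.cos(a),np.sin(a),0]); y=np.array([0,0,-1.]); return np.c_[np.cross(y,z),y,z]
if __name__=="__main__":
    T=np.array(viewer.camera_info("wrist")["T_tool_cam"]); print(T.round(3).tolist())
    for name,p in(("dock",[0.507,-0.26]),("log",[0.488,0.096])):
        for a in(0,np.pi):
            q=solver.inverse_kinematics(np.array([p[0],p[1],0.25]),Rj(a)); print(name,a,None if q is None else np.round(q,2))
    for c in("scene",):
        viewer.read_camera(c)
        for n in("bottle_pbs_center","carton_slides_center","timer_a_center"):
            for r in tip_of(c,n)[:2]: print(n,round(r["score"],2),np.round(r["at"],3))
E
python3 b.py
```

```text
[[0.0, -0.968, -0.25, -0.07], [0.001, 0.25, -0.968, -0.171], [1.0, -0.0, 0.001, -0.001], [0.0, 0.0, 0.0, 1.0]]
dock 0 [ 0.82  0.35 -0.5   1.74  0.19  1.1   0.26]
dock 3.141592653589793 [ 0.37  0.3   0.05  1.77 -0.02  1.08 -2.71]
log 0 [ 0.61  0.35 -1.04  1.88  0.34  1.1  -0.57]
log 3.141592653589793 [ 0.75  0.49 -1.3   1.88  0.52  1.17  2.42]
bottle_pbs_center 0.62 [0.713 0.09  0.056]
carton_slides_center 0.73 [ 0.698 -0.146  0.029]
timer_a_center 0.9 [ 0.699 -0.032  0.007]
timer_a_center 0.24 [ 0.503 -0.258 -0.   ]
```

```bash
cat > c.py <<'E'
from h import *
from b import Rj
for k,p,ns in(("dock",[0.507,-0.24,0.22],("dock","spigot","pins_home")),("log",[0.488,0.1,0.24],("logger_grip","cap_center","logger_pads"))):
    env.reach(np.array(p),Rj(0)); s=env.sense(); C=cam("wrist",s)
    pic,d=shot("wrist",f"pics/w{k}.png",scale=1.5); np.savez(f"{k}.npz",pic=pic,d=d,pos=s["ee_pos"],rot=s["tcp_rot"])
    print(k,s["t"],s["ee_pos"])
    for n in ns:
        for r in tip_of("wrist",n)[:3]: print(n,round(r["score"],2),np.round(r["at"],4),proj(C,r["at"]).round()[0])
print(env.sense()["t"],env.sense()["joint_positions"])
E
python3 c.py
```

```text
dock 2.8083 [ 0.50635202 -0.24173931  0.21980613]
dock 0.9 [ 0.5084 -0.2622  0.0024] [258. 184.]
spigot 0.67 [ 0.465  -0.3186  0.02  ] [228. 226.]
pins_home 0.91 [ 0.5538 -0.2185  0.0185] [292. 155.]
log 4.2917 [0.48846155 0.09858504 0.23983745]
logger_grip 0.86 [0.4892 0.0956 0.0473] [257. 176.]
logger_grip 0.65 [0.3897 0.0172 0.042 ] [187. 229.]
cap_center 0.94 [0.4738 0.1832 0.0208] [245. 108.]
cap_center 0.66 [0.4858 0.098  0.0809] [254. 179.]
logger_pads 0.76 [0.3689 0.0184 0.0065] [179. 220.]
4.4917 [ 0.36674215  0.27160497 -0.73536273  1.9024426   0.2095475   1.04546593
 -0.45857087]
```

```bash
python3 -c "
import cv2,numpy as np
a=cv2.imread('pics/wdock.png');b=cv2.imread('pics/wlog.png')
cv2.imwrite('pics/w2.png',np.hstack([a[90:510,180:580],b[90:510,180:580]]))"
```

```text
(no output)
```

View pics/w2.png

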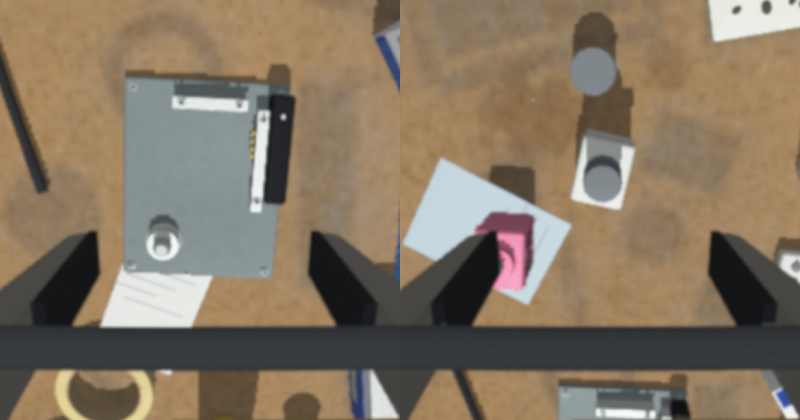

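The left crop shows the dock: spigot at (163,240), rear fence and pins at (258,150), side fence at the top. The right crop shows the white logger with its small cap at (603,180), yawed slightly clockwise. The larger cap is at (593,70), and the pink look-alike at (510,255). I'll fit the geometry from the depth.

```bash
cat > d.py <<'E'
from h import *
def cloud(f):
    z=np.load(f); C=cam("wrist",dict(ee_pos=z["pos"],tcp_rot=z["rot"])); d=z["d"]; v,u=np.mgrid[:384,:512]
    P=unproj(C,np.c_[u.ravel(),v.ravel()],d.ravel()).reshape(384,512,3); P[d==0]=9; return P,z["pic"].astype(int)
def rect(P):
    (c,s,a)=cv2.minAreaRect((P[:,:2]*1000).astype(np.float32)); return np.round(c,1),np.round(s,1),round(a,2),len(P)
if __name__=="__main__":
    P,_=cloud("log.npz")
    near=np.linalg.norm(P[...,:2]-[.488,.097],axis=2)<.06
    for lo,hi in((.053,.064),(.09,.108)):
        m=near&(P[...,2]>lo)&(P[...,2]<hi); print(rect(P[m]),P[m].mean(0).round(4))
    m=(np.linalg.norm(P[...,:2]-[.474,.183],axis=2)<.035)&(P[...,2]>.02); print("bigcap",rect(P[m&(P[...,2]>np.median(P[m][:,2])-.004)]),np.median(P[m][:,2]))
    m=(np.abs(P[...,:2]-[.6,.15]).max(2)<.04); print("bench z",np.median(P[m][:,2]))
    P,pic=cloud("dock.npz")
    near=(np.abs(P[...,:2]-[.508,-.26])<[.1,.12]).all(2)
    print("benchz",np.median(P[(np.abs(P[...,:2]-[.38,-.25]).max(2)<.02)][:,2]))
    grey=(pic[...,0]-pic[...,2]<12)
    m=near&grey&(P[...,2]<.012)&(P[...,2]>-.004)
    m=cv2.morphologyEx(m.astype(np.uint8),cv2.MORPH_OPEN,np.ones((7,7)))>0
    l=cv2.connectedComponentsWithStats(m.astype(np.uint8)); k=1+l[2][1:,4].argmax(); m=l[1]==k
    print("plate",rect(P[m]),np.median(P[m][:,2]))
    cv2.imwrite("pics/m.png",np.hstack([m*255,pic.sum(2)//3]).astype(np.uint8))
    for lo,hi in((.018,.026),(.028,.037)):
        m=near&(P[...,2]>lo)&(P[...,2]<hi); n,L,st,_=cv2.connectedComponentsWithStats(m.astype(np.uint8))
        for i in range(1,n):
            if st[i,4]>40: print(lo,rect(P[L==i]),P[L==i].mean(0).round(4))
E
python3 d.py
```

```text
(array([486. ,  98.8]), array([58.3, 46. ]), 77.33, 941) [0.4863 0.1051 0.06  ]
(array([486.3,  99.4]), array([29.5, 29.5]), 33.16, 556) [0.4861 0.0999 0.0999]
bigcap (array([477.9, 183.6]), array([36.9, 38.4]), 89.86, 757) 0.043310654200568066
bench z -0.001340352097078057
benchz -0.0013122856486736667
plate (array([ 497.4, -273. ]), array([220. , 158.1]), 87.34, 11989) 0.006338025337526532
0.018 (array([ 511.1, -183.5]), array([10.1, 65.1]), 86.73, 398) [ 0.5108 -0.1834  0.0226]
0.018 (array([ 554.5, -230.2]), array([100.5,  12.1]), 86.78, 575) [ 0.5551 -0.232   0.0224]
0.018 (array([ 465.6, -313.9]), array([28.2, 28.9]), 41.01, 202) [ 0.4664 -0.3117  0.0205]
0.028 (array([ 570.6, -223.5]), array([95. , 20.3]), 86.76, 1124) [ 0.5702 -0.2219  0.0321]
0.028 (array([ 465.5, -313.6]), array([16.1, 15.1]), 13.88, 105) [ 0.4659 -0.3132  0.0309]
```

```bash
python3 -c "
import cv2
a=cv2.imread('pics/scene0.png')[330:470,240:480]; cv2.imwrite('pics/crop.png',cv2.resize(a,None,fx=3,fy=3,interpolation=cv2.INTER_CUBIC))"
```

```text
(no output)
```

View pics/crop.png

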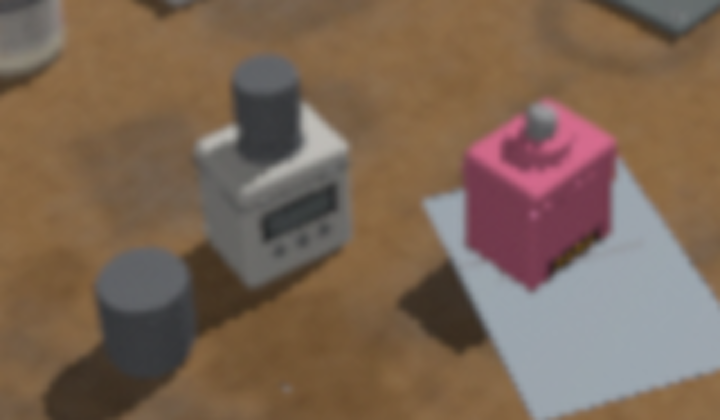

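The crop confirms it. The white logger at (275,200) has its display towards the robot and wears the smaller cap at (267,110). The loose cap at (145,310) is bigger (37 mm against 29.5 mm measured), and the pink one is a different thing. Next I lift the cap and move it over the spigot.

```bash
cat > e.py <<'E'
from h import *
from b import Rj
def st(m): s=env.sense(); print(m,round(s["t"],2),np.round(s["ee_pos"],4),np.round(s["wrist_force"],1),round(s["gripper_width"],4)); return s
DY=np.radians(-3.25); LY=np.radians(-12.67); DO=np.array([.5037,-.2578])
def dock(x,y): c,s=np.cos(DY),np.sin(DY); return DO+np.array([c*x-s*y,s*x+c*y])
if __name__=="__main__":
    c=[.4862,.0992]; env.reach(np.array([*c,.14]),Rj(LY)); env.movel(np.array([*c,.069]),rate=.1); st("at cap")
    effector.grasp(10); s=st("grip")
    env.movel(np.array([*c,.15]),rate=.12); st("lift")
    sp=dock(-35,-58); print(sp)
    env.reach(np.array([*sp,.12]),Rj(DY)); env.movel(np.array([*sp,.06]),rate=.1); st("over")
    for f in("scene","side"):
        C=cam(f); u=proj(C,[*sp,.05])[0].astype(int); shot(f,f"pics/{f}1.png",(u[0]-33,u[1]-33,u[0]+33,u[1]+33),6)
    print(tip_of("side","spigot")[:1],tip_of("side","cap_center")[:3])
    a,b=cv2.imread("pics/scene1.png"),cv2.imread("pics/side1.png"); cv2.imwrite("pics/ov.png",np.hstack([a,b]))
E
python3 e.py
```

```text
at cap 5.83 [0.4867 0.0994 0.0695] [0.3 0.5 0.1] 0.0922
grip 6.79 [0.4862 0.0992 0.069 ] [ 0.4 -0.2  0.1] 0.0302
lift 7.62 [0.4857 0.0989 0.1495] [ 0.5 -0.2 -0.5] 0.0297
[-37.72819015 -56.18026933]Traceback (most recent call last):
  File "e.py", line 11, in <module>
    env.reach(np.array([*sp,.12]),Rj(DY)); env.movel(np.array([*sp,.06]),rate=.1); st("over")
    ~~~~~~~~~^^^^^^^^^^^^^^^^^^^^^^^^^^^^
station.PlanningError: the arm cannot take that pose within its joint ranges
```

```bash
sed -i 's/return DO+np.array(\(.*\))$/return DO+np.array(\1)\/1000/; /c=\[.4862/d; /effector.grasp(10)/d; /env.movel(np.array(\[\*c,.15/d' e.py; python3 e.py
```

```text
[ 0.46546811 -0.31372247]
over 9.9 [ 0.4659 -0.3137  0.0603] [0.4 0.1 0. ] 0.0296
[{'at': [0.469, -0.3158, 0.0233], 'score': 0.78}] [{'at': [0.4784, 0.1818, 0.0198], 'score': 0.56}, {'at': [0.4664, -0.3109, 0.071], 'score': 0.41}]
```

View pics/ov.png

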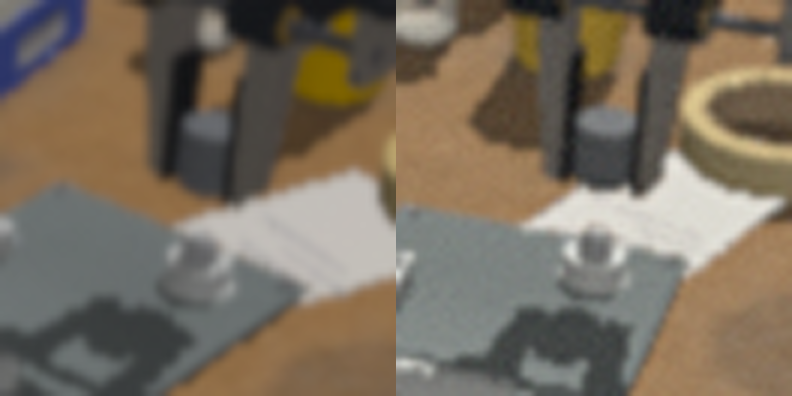

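The left (scene) panel shows the cap at (207,150) above the pin at (203,245). The right (side) panel shows the cap at (605,145) over the pin at (597,235). I compare those offsets with what perspective predicts.

```bash
cat > f.py <<'E'
from e import *
s=env.sense()["ee_pos"]
for f in("scene","side"):
    C=cam(f); u=proj(C,[*dock(-35,-58),.05])[0].astype(int)
    for n,P in(("captop",[s[0],s[1],s[2]+.031]),("pintop",[*s[:2],.032]),("pin+3x",[s[0]+.003,s[1],.032]),("pin+3y",[s[0],s[1]+.003,.032]),("shoulder",[*s[:2],.020])): print(f,n,((proj(C,P)[0]-u+33)*6+3).round(1)+[396*(f=="side"),0])
E
python3 f.py
```

```text
scene captop [214.2 124. ]
scene pintop [201.8 237.8]
scene pin+3x [196.3 235.7]
scene pin+3y [198.4 240.3]
scene shoulder [199.4 259.8]
side captop [607.1 125.7]
side pintop [597.5 236.3]
side pin+3x [591.4 235.3]
side pin+3y [596.3 239.3]
side shoulder [595.6 257.9]
```

The predicted offsets match the picture to within about 1 mm, so I lower the cap.

```bash
cat > g.py <<'E'
from e import *
sp=dock(-35,-58)
for z in(.034,.028,.024,.0215):
    env.movel(np.array([*sp,z]),rate=.06); s=st(z)
    if abs(s["wrist_force"][2])>8: break
effector.release(); st("rel")
env.movel(np.array([*sp,.11]),rate=.15); st("up")
p=sp+[0,.02]; env.movel(np.array([*p,.2]),rate=.2)
s=env.sense(); pic,d=viewer.read_camera("wrist"); np.savez("sp.npz",pic=pic,d=d,pos=s["ee_pos"],rot=s["tcp_rot"])
from d import cloud,rect
P,_=cloud("sp.npz"); m=(np.linalg.norm(P[...,:2]-sp,axis=2)<.03)&(P[...,2]>.04); print(rect(P[m]),np.median(P[m][:,2]))
st("end")
E
python3 g.py
```

```text
0.034 10.68 [ 0.4654 -0.3135  0.0336] [ 1.3 -0.3 -0.6] 0.0299
0.028 10.93 [ 0.4654 -0.3137  0.0278] [ 0.4  0.6 -0.9] 0.0298
0.024 11.18 [ 0.466 -0.314  0.024] [ 2.1 -0.8 -1.8] 0.0294
0.0215 11.43 [ 0.4659 -0.3139  0.0216] [ 1.7 -1.4 -0.6] 0.0299
rel 12.44 [ 0.4655 -0.3137  0.0215] [-0.5 -0.7  0.4] 0.0918
up 13.18 [ 0.4649 -0.3136  0.1094] [0.3 0.3 0.2] 0.0922
(array([ 465. , -313.3]), array([29.7, 29.3]), 85.37, 524) 0.052146708758658705
end 13.84 [ 0.4642 -0.2937  0.1982] [ 0.1  0.2 -0.4] 0.0921
```

Cap top at z 52 mm, which is what 20 + 32 mm should give, so it is parked. Now the logger: a quick re-measure, then the grip.

```bash
cat > i.py <<'E'
from e import *
from d import cloud,rect
env.reach(np.array([.487,.1,.21]),Rj(LY))
s=env.sense(); pic,d=viewer.read_camera("wrist"); np.savez("l2.npz",pic=pic,d=d,pos=s["ee_pos"],rot=s["tcp_rot"])
P,_=cloud("l2.npz"); m=(np.linalg.norm(P[...,:2]-[.487,.1],axis=2)<.05)&(P[...,2]>.054)&(P[...,2]<.064)
c,sz,a,n=rect(P[m]); print(c,sz,a,n)
m=(np.linalg.norm(P[...,:2]-[.487,.1],axis=2)<.03)&(P[...,2]>.07); print("probe",rect(P[m]),P[m][:,2].max())
c=c/1000
if np.linalg.norm(c-[.486,.0988])<.004 and abs(a-77.33)<3:
    LY=np.radians(a-90)
    env.movel(np.array([*c,.12]),Rj(LY)); env.movel(np.array([*c,.030]),rate=.1); st("down")
    effector.grasp(35); st("grip")
    env.movel(np.array([*c,.09]),rate=.1); st("lift")
    p=dock(8,31); env.reach(np.array([*p,.11]),Rj(DY)); st("over")
    env.movel(np.array([*p,.045]),rate=.1); st("low")
E
python3 i.py
```

```text
[486.3  98.8] [57.4 45.8] 77.18 1322
probe (array([493.8, 112.8]), array([39.3, 39.3]), 16.43, 11782) 0.34070955203585845
down 17.16 [0.4868 0.099  0.0305] [ 0.3  0.3 -1.1] 0.0919
grip 17.92 [0.4865 0.0988 0.03  ] [ 0.7 -0.6  0.4] 0.0458
lift 18.67 [0.486  0.0984 0.0897] [-0.6  1.  -1.8] 0.046
over 19.91 [ 0.5137 -0.2254  0.1098] [-0.   0.5 -0.3] 0.046
low 20.71 [ 0.5139 -0.2272  0.0453] [ 0.  -0.5 -1.5] 0.0459
```

```bash
cat > j.py <<'E'
from e import *
def F(n=6):
    f=[]
    for _ in range(n): env.pause(.03); f.append(env.sense()["wrist_force"])
    return np.mean(f,0)
def step(x,y,z):
    env.movel(np.array([*dock(x,y),z]),Rj(DY),rate=.04); f=F(); s=env.sense(); e=(np.array(s["ee_pos"])[:2]-DO)*1000; c,q=np.cos(DY),np.sin(DY)
    e=[c*e[0]+q*e[1],-q*e[0]+c*e[1]]; fd=np.array([c*f[0]+q*f[1],-q*f[0]+c*f[1],f[2]])
    print(f"t{s['t']:.1f} cmd {x:.1f} {y:.1f} {z*1000:.1f} is {e[0]:.1f} {e[1]:.1f} {s['ee_pos'][2]*1000:.1f} F(dock) {fd.round(1)} w {s['gripper_width']*1000:.1f}"); return fd
if __name__=="__main__":
    f0=step(8,31,.042)
    z=.039
    while z>.033:
        f=step(8,31,z)
        if f[2]-f0[2]>2: break
        z-=.001
    for y in(36,39,40,41,42,43,44,45):
        f=step(8,y,z)
        if f[1]<-5: break
    print("z,y",z,y)
E
python3 j.py
```

```text
t21.2 cmd 8.0 31.0 42.0 is 8.1 30.9 42.2 F(dock) [-0.4  0.3 -1.4] w 45.8
t21.6 cmd 8.0 31.0 39.0 is 8.0 31.0 39.0 F(dock) [ 0.2  0.4 -0.9] w 45.8
t22.1 cmd 8.0 31.0 38.0 is 8.0 31.0 38.0 F(dock) [ 0.   0.  -1.3] w 45.7
t22.5 cmd 8.0 31.0 37.0 is 8.0 31.0 37.0 F(dock) [ 0.1  0.  -1.2] w 45.6
t23.0 cmd 8.0 31.0 36.0 is 8.2 31.0 36.1 F(dock) [0.3 0.1 0.6] w 45.7
t23.4 cmd 8.0 31.0 35.0 is 8.2 30.9 36.1 F(dock) [-2.6  0.5  9.5] w 46.0
t23.9 cmd 8.0 36.0 35.0 is 8.8 34.7 36.1 F(dock) [-0.4 -2.2  7.5] w 45.7
t24.3 cmd 8.0 39.0 35.0 is 9.1 37.4 36.2 F(dock) [-0.2 -2.6  7. ] w 45.3
t24.8 cmd 8.0 40.0 35.0 is 9.1 37.9 36.2 F(dock) [-0.  -3.6  6.5] w 45.9
t25.2 cmd 8.0 41.0 35.0 is 9.2 38.8 36.2 F(dock) [ 0.7 -3.9  6.2] w 46.1
t25.7 cmd 8.0 42.0 35.0 is 9.2 39.8 36.2 F(dock) [ 0.5 -3.9  6.2] w 45.5
t26.1 cmd 8.0 43.0 35.0 is 9.2 40.4 36.2 F(dock) [ 0.6 -4.6  6.3] w 45.5
t26.6 cmd 8.0 44.0 35.0 is 9.2 40.5 36.2 F(dock) [ 0.4 -6.6  5.7] w 45.6
z,y 0.034999999999999996 44
```

```bash
cat > k.py <<'E'
from j import *
z=.0355
step(8,45,z)
for x in(14,17,19,21,22,23,24,25,26,27,28,29,30,31,32):
    f=step(x,46,z)
    if f[0]<-16: break
E
python3 k.py
```

```text
t27.0 cmd 8.0 45.0 35.5 is 9.2 40.6 36.3 F(dock) [ 2.  -8.2  2. ] w 45.7
t27.5 cmd 14.0 46.0 35.5 is 9.7 40.5 36.3 F(dock) [-12.5  -9.4  17.7] w 45.8
t28.0 cmd 17.0 46.0 35.5 is 11.4 40.5 36.4 F(dock) [-15.3  -8.5  21.8] w 45.7
t28.4 cmd 19.0 46.0 35.5 is 13.1 40.5 36.4 F(dock) [-16.6  -8.9  22.5] w 45.8
```

```bash
cat > k.py <<'E'
from j import *
z=.0375; x=19
f=step(x,45,z)
while x<34:
    x+=1.5
    f=step(x,44.5,z)
    if f[0]<-22 : break
    if f[2]>7: z+=.0007
    if f[2]<1: z-=.0005
E
python3 k.py
```

```text
t28.9 cmd 19.0 45.0 37.5 is 16.4 40.6 37.0 F(dock) [-4.  -7.7  1.5] w 45.9
t29.3 cmd 20.5 44.5 37.5 is 17.8 40.6 36.8 F(dock) [-4.2 -6.9  0.4] w 45.2
t29.8 cmd 22.0 44.5 37.0 is 18.8 40.6 36.3 F(dock) [-5.2 -6.7  2. ] w 46.0
t30.2 cmd 23.5 44.5 37.0 is 19.1 40.5 36.4 F(dock) [-8.4 -6.9  6.4] w 45.7
t30.7 cmd 25.0 44.5 37.0 is 20.1 40.5 36.4 F(dock) [-10.2  -6.9   7.9] w 46.0
t31.1 cmd 26.5 44.5 37.7 is 21.8 40.6 36.5 F(dock) [-7.3 -6.5  1.7] w 46.2
t31.6 cmd 28.0 44.5 37.7 is 22.5 40.5 36.5 F(dock) [-8.9 -6.5  4. ] w 45.4
t32.0 cmd 29.5 44.5 37.7 is 23.4 40.5 36.5 F(dock) [-11.2  -6.6   5.9] w 45.8
t32.5 cmd 31.0 44.5 37.7 is 23.5 40.5 36.5 F(dock) [-15.3  -6.2   9.9] w 46.2
t32.9 cmd 32.5 44.5 38.4 is 23.6 40.5 36.6 F(dock) [-16.9  -5.9   8.9] w 45.8
t33.4 cmd 34.0 44.5 39.1 is 23.7 40.5 36.6 F(dock) [-19.1  -6.    8. ] w 45.6
```

The logger stops hard at x 23.5, y 40.5. I check tilt and yaw, and take pictures.

```bash
cat > l.py <<'E'
from e import *
from scipy.spatial.transform import Rotation as R
s=env.sense(); print("tool rotation error about dock axes, deg",(R.from_matrix(s["tcp_rot"])*R.from_matrix(Rj(DY)).inv()).as_rotvec(degrees=True).round(2),np.round(s["joint_positions"],2))
ims=[]
for f in("scene","side"):
    u=proj(cam(f),[*dock(15,30),.03])[0].astype(int); shot(f,f"pics/{f}2.png",(u[0]-33,u[1]-33,u[0]+33,u[1]+33),6); ims.append(cv2.imread(f"pics/{f}2.png"))
    print(f,[(r["at"],r["score"]) for r in tip_of(f,"logger_grip")[:3]])
cv2.imwrite("pics/fin.png",np.hstack(ims))
shot("wrist","pics/wf.png",scale=1.5)
E
python3 l.py
```

```text
tool rotation error about dock axes, deg [-0.23  1.24 -0.15] [ 0.8   0.7  -0.64  1.86  0.58  0.8  -0.2 ]
scene [([0.5305, -0.222, 0.052], 0.71), ([0.3892, 0.0164, 0.0435], 0.62)]
side [([0.5298, -0.2206, 0.0548], 0.88)]
```

View pics/fin.png

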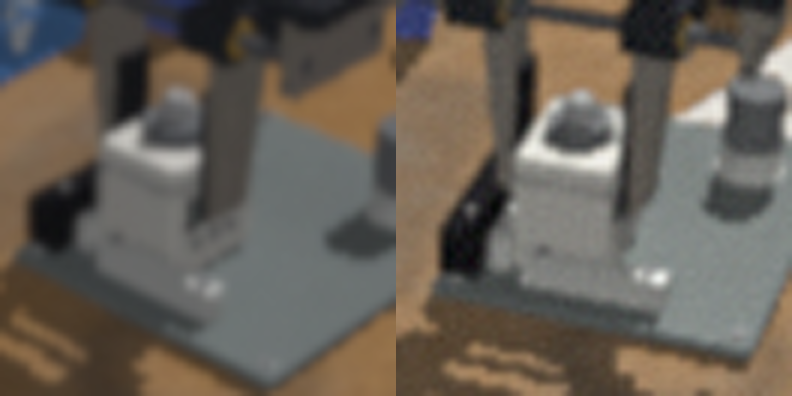

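View pics/wf.png

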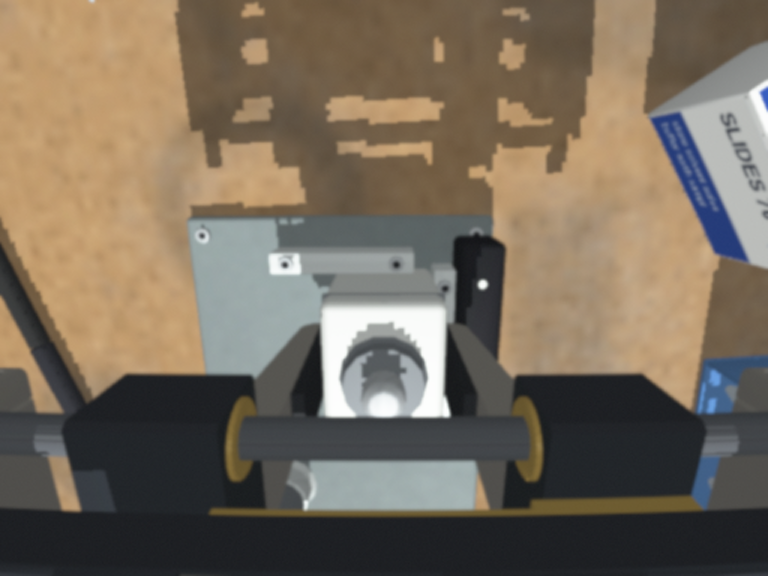

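Both pictures show the logger in the corner against both fences, and the cap on its spigot. The wrist view at (385,330) shows the back face flush with the rear fence, but the tool reads 1.24° of forward lean. I counter-tilt so the logger stands flat and ease the push a little.

```bash
cat > m.py <<'E'
from j import *
from scipy.spatial.transform import Rotation as R
yd=np.array([-np.sin(DY),np.cos(DY),0])
def go(x,y,z,th):
    env.movel(np.array([*dock(x,y),z]),R.from_rotvec(yd*np.radians(-th)).as_matrix()@Rj(DY),rate=.04); f=F(); s=env.sense()
    e=(np.array(s["ee_pos"])[:2]-DO)*1000; c,q=np.cos(DY),np.sin(DY)
    print(f"t{s['t']:.1f} th {th} cmd {x,y,z} is {c*e[0]+q*e[1]:.1f} {-q*e[0]+c*e[1]:.1f} {s['ee_pos'][2]*1000:.1f} F {c*f[0]+q*f[1]:.1f} {-q*f[0]+c*f[1]:.1f} {f[2]:.1f} tilt",(R.from_matrix(s["tcp_rot"])*R.from_matrix(Rj(DY)).inv()).as_rotvec(degrees=True).round(2))
if __name__=="__main__":
    go(33,44.5,.0387,.7); go(33,44.5,.0385,1.4); go(33,44.5,.0382,2.0)
E
python3 m.py
```

```text
t34.1 th 0.7 cmd (33, 44.5, 0.0387) is 23.4 40.5 36.4 F -17.0 -6.0 7.1 tilt [-0.27  0.45 -0.14]
t34.5 th 1.4 cmd (33, 44.5, 0.0385) is 23.2 40.5 36.2 F -17.1 -6.3 8.7 tilt [-0.32 -0.22 -0.15]
t35.0 th 2.0 cmd (33, 44.5, 0.0382) is 23.0 40.5 36.3 F -18.5 -6.3 13.5 tilt [-0.37 -0.77 -0.15]
```

```bash
cat > n.py <<'E'
from m import *
go(33,44.5,.0386,1.2); env.pause(1.0); go(33,44.5,.0386,1.2)
P=viewer.read_camera("side"); print([(np.round(r["at"],3),round(r["score"],2)) for n in("cap_center","pins_home","logger_grip") for r in tip_of("side",n)[:3]])
workorder.finish_job(); st("done")
E
python3 n.py
```

```text
t35.4 th 1.2 cmd (33, 44.5, 0.0386) is 23.3 40.5 36.4 F -17.6 -6.3 8.8 tilt [-0.31 -0.03 -0.14]
t36.9 th 1.2 cmd (33, 44.5, 0.0386) is 23.3 40.5 36.4 F -17.5 -5.9 9.2 tilt [-0.31 -0.03 -0.14]
[(array([ 0.503, -0.257,  0.004]), 0.71), (array([0.478, 0.178, 0.017]), 0.57), (array([ 0.465, -0.316,  0.036]), 0.52), (array([ 0.552, -0.221,  0.012]), 0.6), (array([0.393, 0.02 , 0.046]), 0.75), (array([ 0.528, -0.217,  0.051]), 0.72)]
the job is handed in; nothing more can be done
the job is handed in; nothing more can be done
```

I lifted the small cap off the white logger and parked it, mouth down, on the spigot. I then gripped the logger across its 46 mm, stood it on the dock plate, pushed it into the corner, and handed the job in at about 37 s with the arm still pressing. I did not reach for the pink look-alike, the larger cap or the other things on the bench.

**Last checks:**
- **Cap:** its top measured 52 mm above the bench when parked, which matches a rim resting on the 20 mm shoulder. The side camera still put its middle at z 36 mm just before hand-in.
- **Push:** about 17 N against the rear fence, 6 N against the side fence and 9 N down, steady over a 1 s hold.
- **Tilt:** the logger leaned forward 1.2° when first pushed in. I corrected this, and the final tool tilt was at most 0.3°.
- **Stop:** it came up hard at x 23.3, y 40.5 mm in my estimate of the dock frame, against the nominal 22 and 41. I put the 1.3 mm difference in x down to camera and dock-fit error.
- **Pins:** I had no direct reading of their travel. I judged them pushed in from the hard stop and from the logger moving about 4 mm after the resistance began to rise.

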